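# Stow a stain bottle in the one free well of a drop-floor tray

### The arm

A 7-joint arm with a two-finger parallel gripper is mounted at the origin on the work surface. World frame = base frame: x ahead of the robot, y to its left, z up, the work surface at z = 0. Lengths are in m, angles in rad, forces in N, time in s.
With the tool pointing down it reaches from about 0.4 to 0.875 m from the base axis. Payload 19.3 kg.
Tool frame: the origin (TCP) lies at the very end of the fingers, on their centre line; the grasp point (between the pads) lies 19 mm behind it; z points along the fingers, y is the line along which they close (so a half turn about z gives the same grasp; the last joint's range is limited). The gripper opens to 85 mm and grips with 20 to 120 N. Pads are 22 mm wide; open, the fingers measure 114 mm over their backs; the gripper's body (76 mm by 85 mm) begins 54 mm behind the grasp point. The pads swing forward as they close: fully open they stand 13 mm farther back than shut.
Start: joints at [-1.419, 0.521, -0.036, 1.599, 0.021, 1.021, -0.113], TCP at [0.138, 0.61, 0.231] pointing down, gripper open.
Joint ranges: [-2.91, 2.91], [-0.3, 2.13], [-1.5, 1.42], [0.17, 2.43], [-1.26, 4.41], [0.16, 1.93], [-2.52, 2.52]. Speed limits (rad/s): [1.89, 1.89, 2.39, 2.39, 3.01, 3.01, 3.01].

### API

Orientations are given as [roll, pitch, yaw] about the fixed x, y, z axes, in that order (R = Rz(yaw) Ry(pitch) Rx(roll)).
In Python, from workcell import bot gives the robot as it stands.
- The arm moves only by the tool jog_arm, never from a script. Its argument "motion" is a list of rows, each a list of 5 numbers: the shift along the tool's x, y, z scaled (see below), then the turn about the tool's z scaled (see below), then the opening, from 0 (shut) to 1 (fully open). A call has 1 to 12 rows; each row shifts and turns the commanded pose from where the row before left it, along the tool's axes as they then stand; what a row does not reach is not made up. The controller multiplies each number of a shift by 30 mm and each number of a turn by 0.08 rad. A row lasts 1/10 s, in which the tool goes at most 50 mm and 8.59 degrees, less where a joint would pass 70% of its speed; a pose out of reach is approached as far as the arm can. A call with a number of a shift or a turn outside -1 to 1 is refused whole. A call with a gripper value outside its range is refused whole. The fingers move at their own pace and stop on an object; "newtons" is the grip in N (left out, the last holds). Time passes only in rows, so rows that do not move let the fingers close. It gives the time, the measured TCP pose, the force, the opening and the grip force at its end, in the units of the state.
- bot.observe(): the state, without advancing time (a new reading comes with each control period).
- bot.grab_frame(name): name is "scene" or "top" or "wrist"; returns a dict with "pixels" (420x560x3 uint8, red, green, blue), "fovy" (degrees; the focal length in pixels is half the picture's height over the tangent of half this angle, whatever the lens; pixels are square), "cx", "cy" (the principal point, pixels), "rvec" (rotation vector, rad) and "tvec" (3), from world to camera coordinates, as OpenCV has them; the wrist camera has in their place "mount" (4x4, takes a point from camera to tool coordinates, whose origin is the TCP and whose axes are the flange's). Camera axes: x right, y down, z forward; pixel columns grow to the right and rows downward; lengths in m; the calibration is good to about 2 mm. The wrist camera is an equidistant fisheye: a pixel r from the principal point sees the ray r / f radians off the axis. A picture is of the moment at which its call begins: read the wrist's pose just before it. There is no depth.
- bot.job_done(): hands the job in; it is judged then, once.
The state is a dict: "clock": time; "qpos": joint angles; "qd": joint speeds; "joint_efforts": joint torques, N m; "position": TCP position; "tool_rot": TCP orientation; "force": force on the tool from outside, world axes, zero at the start; "moment": the same for the moment, N m; "grip_width": finger opening in m; "finger_force": force on a finger pad.
Only numpy, scipy, OpenCV 4.12 (cv2) and the standard library are available. Lean on these libraries where they do the work, as an engineer would, in place of code of your own. Each camera call takes 0.05 s, during which the arm holds its last target. There are 200 camera calls.

### The job

Take the amber bottle out of the sloping wooden holder and stow it in the six-well tray. Only one well is free and it cannot be seen which: feel the grey drop floors by pressing on them gently (never ramming) until you find the one that gives way, and press the bottle upright all the way home there. Let go of it and leave the tape roll, the green tin and the mallet where they are.

Things in the scene. Friction and masses are not known exactly. Their poses are not given: they have to be found in the camera images.
- bottle: Amber bottle, loose, 85 to 170 g: round body 36 mm in diameter, 74 mm tall, then a shoulder and a black cap 27 mm wide up to 95 mm in all. Origin at the centre of its underside, z along its axis to the cap. At the start it leans 30 degrees from upright in the holder, cap towards the holder's -x side.
- holder: Fixed wooden holder, base 120 x 80 mm, origin on the table under the foot of the bottle. Its trough leans 30 degrees from vertical to its own -x (roughly sideways, away from the tray), cheeks 40 mm apart; the bottle's underside rests about 30 mm above the table. Along the bottle's axis the back (-x side) reaches 42 mm, cheeks 36 mm, front lip 10 mm; above that the bottle is free. Draw it out along its axis.
- tray: Fixed light wooden tray, 116 (x) x 170 (y) x 50 mm high, origin at the centre of its underside on the table. 2 x 3 square wells 46 mm wide at 54 mm pitch, walls 8 mm. In each, a grey drop floor 44 mm wide, its top 2 mm below the rim at the start. All look the same; which is free varies. A bottle pressed home has its underside 16 mm above the table. No push over 60 N.
- well0 (a point): Centre of a well on top of its drop floor as it starts, 48 mm above the table; fixed to the tray, axes as the tray's; here tray x -27, y -54 mm. Under five floors a block is hidden: they stop rigidly after 1 mm. The free one slides down under 4 to 5 N, for 32 mm to its stop, and stays where left, even under the bottle's weight.
- well1 (a point): As well0: tray x -27 mm, y 0.
- well2 (a point): As well0: tray x -27 mm, y +54 mm.
- well3 (a point): As well0: tray x +27 mm, y -54 mm.
- well4 (a point): As well0: tray x +27 mm, y 0.
- well5 (a point): As well0: tray x +27 mm, y +54 mm.
- tape: Roll of cream masking tape lying flat, loose, 100 mm across, 36 mm high, origin at the centre of its underside. Bystander.
- tin: Small green tin standing, loose, 58 mm in diameter, 75 mm high, origin at the centre of its underside. Bystander.
- mallet: Wooden mallet lying on the table, loose: head 60 mm in diameter and 100 mm long along its y, handle 22 mm in diameter to 218 mm out along its +x; origin on the table under the head's centre. Bystander.
Things that resemble listed ones, but are neither listed nor needed, are in the scene too. Leave any purple or yellow look-alike of the holder alone.

How it is judged:
On the way:
1. the bottle is out of the holder (distance between bottle and holder above 0.11 m), for 0.1 s.
At the end, for the whole second after the job is handed in: The bottle stands upright (within 7 degrees), released and at rest, in the free well of the tray, its underside within 5 mm of the fully pressed-home height of 16 mm above the table; tape roll, tin and mallet within 30 mm of where they started (z of bottle in the frame of tray between 0.01 and 0.021 m and x of bottle in the frame of tray between -0.05 and 0.05 m and y of bottle in the frame of tray between -0.077 and 0.077 m and angle between bottle's own z axis and vertical below 0.12 rad and linear speed of bottle below 0.02 m/s and distance of each of tape, tin, mallet from where it was at the start of the episode below 0.03 m); the robot touches nothing.
It fails at once if the bottle is rammed on the tray or a drop floor with more than 60 N (contact force between bottle and tray above 60 N).
It fails at once if the robot itself pushes on the tray or a drop floor with more than 60 N (contact force between any of the fingers, the arm and tray above 60 N).
It fails at once if a bystander is pushed away (distance of any of tape, tin, mallet from where it was at the start of the episode above 0.03 m).
It also fails if it takes over 61 s, if anything falls off the work surface, if the arm or the gripper's body presses on something with over 40 N, if the wrist force passes 120 N, or if a joint passes its speed limit or range.

## Working session

There is one attempt and no reset: what is moved stays moved. The work goes in short steps, Python scripts to look and compute and a tool call to move; the robot and the scene stay as the last step left them, time stands still between calls to the robot, and variables do not carry over. Pictures are saved under pics/ and viewed, at most 10 in all, crops included, and the job is handed in when it is done.

Besides the shell and the picture viewer there is one more tool, called after "Emit:" in YAML: its name, and indented under it one key for each argument. jog_arm: Moves the arm, as the interface text tells. Shifts and turns lie within -1 to 1; 1 stands for 30 mm of shift or 0.08 rad of turn. Its arguments: {"type":"object","properties":{"motion":{"type":"array","items":{"type":"array","items":{"type":"number"}}},"newtons":{"type":"number"}},"required":["motion"]}

```bash
mkdir -p pics; python3 - <<'E'
from workcell import bot
import cv2
print({k:v for k,v in bot.observe().items()})
for n in ("scene","top"):
    f=bot.grab_frame(n); cv2.imwrite(f"pics/{n}0.png",f["pixels"][:,:,::-1]); print(n,{k:v for k,v in f.items() if k!="pixels"})
E
```

```text
{'clock': 0.0, 'qpos': array([-1.41920058,  0.52198072, -0.03633297,  1.59997264,  0.0212115 ,
        1.02112157, -0.11277706]), 'qd': array([-2.09406323e-04,  1.69560251e-05, -1.24041621e-03,  1.24823019e-03,
       -1.11109338e-03, -7.71885530e-04, -4.18792634e-04]), 'joint_efforts': array([-1.18391064e-03, -9.27110195e+01,  1.97867230e+00, -3.69939995e+01,
        1.75347581e-02,  8.20891379e-03,  5.18097079e-05]), 'position': array([0.13745229, 0.60936473, 0.23075909]), 'tool_rot': array([-3.14049909e+00,  8.54487605e-05,  2.91982013e+00]), 'force': array([-0.47411532,  0.27755804, -0.05462603]), 'moment': array([-0.02670206,  0.05212394, -0.0306228 ]), 'finger_force': 0.0, 'grip_width': 0.08542673024420955}
scene {'fovy': 57.802475065824574, 'cx': 279.178141634762, 'cy': 207.7154289312764, 'rvec': array([ 2.04615842,  0.72396351, -0.40329491]), 'tvec': array([-0.36176624, -0.13066499,  1.12160837])}
top {'fovy': 48.8606943902581, 'cx': 283.31911028708254, 'cy': 208.4821379901928, 'rvec': array([ 2.16443976, -2.16357803,  0.10975536]), 'tvec': array([-0.04894786,  0.51485064,  1.05561207])}
```

View pics/scene0.png

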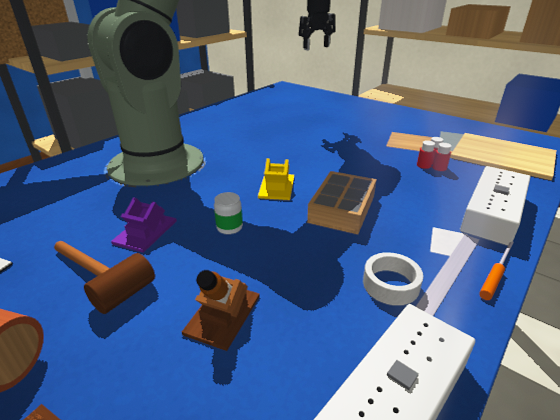

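View pics/top0.png

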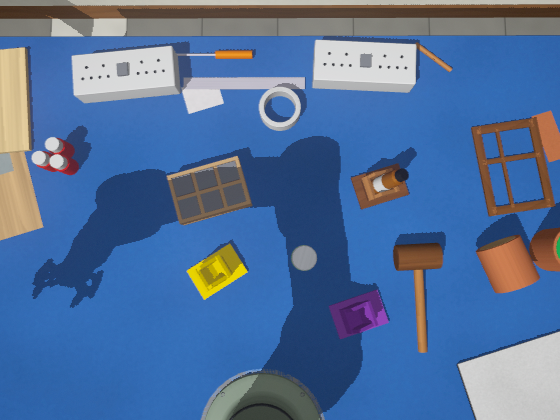

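The scene picture shows the brown holder with the amber bottle at (222,300), the tape at (393,278), the tin at (228,213), the mallet at (120,275) and the tray at (342,200). In the top picture they are holder (382,183), tray (209,190), tape (280,108), tin (304,258) and mallet (418,257).

There are three holder-like things in the top picture: brown with bottle (382,183), yellow (217,270) and purple (360,313). The brown one fits, since it is wooden and holds the amber bottle. I'll confirm it in an enlarged crop.

```bash
cat > h.py <<'E'
import numpy as np, cv2
from scipy.spatial.transform import Rotation as Ro
from workcell import bot
def cam(f):
    return 210/np.tan(np.radians(f["fovy"])/2), f["cx"],f["cy"],Ro.from_rotvec(f["rvec"]).as_matrix(),np.array(f["tvec"])
def ray_z(c,u,v,z):
    F,cx,cy,R,t=c; d=R.T@np.array([(u-cx)/F,(v-cy)/F,1]); o=-R.T@t
    return o+d*(z-o[2])/d[2]
def proj(c,p):
    F,cx,cy,R,t=c; q=R@np.array(p)+t; return np.array([F*q[0]/q[2]+cx,F*q[1]/q[2]+cy])
E
python3 - <<'E'
import cv2,numpy as np
a=cv2.imread('pics/top0.png')[150:218,340:420]; b=cv2.imread('pics/top0.png')[150:230,160:260]
c=cv2.imread('pics/scene0.png')[255:355,170:270]
o=np.zeros((600,800,3),np.uint8)
r=lambda i,s:cv2.resize(i,None,fx=s,fy=s,interpolation=cv2.INTER_CUBIC)
A=r(a,5);o[:340,:400]=A; o[:320,400:800]=r(b,4); o[340:600,:][:, :260]=cv2.resize(c,(260,260),interpolation=cv2.INTER_CUBIC)
cv2.imwrite('pics/crop1.png',o)
E
```

```text
(no output)
```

View pics/crop1.png

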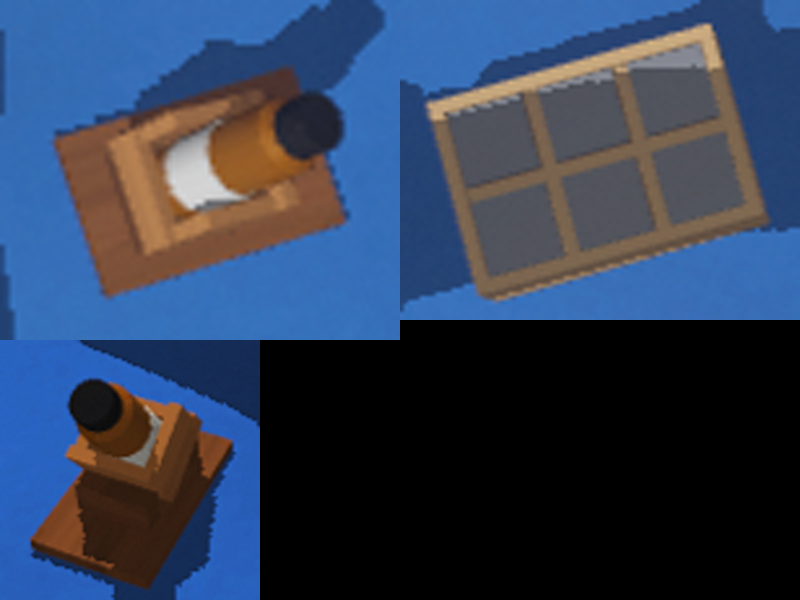

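The crop confirms it: the amber bottle leans in the brown wooden holder, cap to the right at about top px (401,175). The holder base corners and tray rim corners read clearly.

```bash
python3 - <<'E'
from h import *
f=bot.grab_frame("top"); c=cam(f); s=cam(bot.grab_frame("scene"))
hp=[(340+x/5-.4,150+y/5-.4) for x,y in[(55,140),(292,67),(345,217),(107,297)]]
H=np.array([ray_z(c,*p,0.010) for p in hp]); print(H.round(4), H.mean(0))
print('sides',[np.linalg.norm(H[i]-H[i-1]).round(4) for i in range(4)])
tp=[(160+x/4-.4,150+y/4-.4) for x,y in[(28,103),(312,23),(366,220),(80,297)]]
T=np.array([ray_z(c,*p,0.05) for p in tp]); print(T.round(4),T.mean(0)); print('sides',[np.linalg.norm(T[i]-T[i-1]).round(4) for i in range(4)])
d=H[0]+H[3]-H[1]-H[2]; hy=np.arctan2(d[1],d[0]); print('holder +x yaw',hy)
d=T[0]+T[1]-T[2]-T[3]; ty=np.arctan2(d[1],d[0]); print('tray x yaw',ty)
# cap top centre: both views
zc=.03+.095*np.cos(np.pi/6); 
P=ray_z(c,340+308/5-.4,150+125/5-.4,zc); print('cap top',P)
u=np.array([np.cos(hy),np.sin(hy)])
print('foot from cap',P[:2]+u*.0475)
# base-origin candidates: is origin base centre?
print('scene check cap',proj(s,P),'seen',(170+95/2.6,255+(405-340)/2.6))
for n,p,z in(('tin',(304,258),.075),('tape',(280,108),.036),('mallet',(418,257),.06)): print(n,ray_z(c,*p,z))
print(bot.observe()["position"])
E
```

```text
[[ 0.5912 -0.2098  0.01  ]
 [ 0.6267 -0.3241  0.01  ]
 [ 0.5539 -0.3475  0.01  ]
 [ 0.5155 -0.2334  0.01  ]] [ 0.57180892 -0.27868705  0.01      ]
sides [np.float64(0.0792), np.float64(0.1197), np.float64(0.0764), np.float64(0.1204)]
[[0.5895 0.2213 0.05  ]
 [0.6366 0.0574 0.05  ]
 [0.5214 0.0251 0.05  ]
 [0.4771 0.1884 0.05  ]] [0.5561427  0.12307623 0.05      ]
sides [np.float64(0.1172), np.float64(0.1705), np.float64(0.1196), np.float64(0.1692)]
holder +x yaw 1.8836787113180424
tray x yaw 0.27894134115933844
cap top [ 0.57981563 -0.30519344  0.11227241]
foot from cap [ 0.56519501 -0.25999955]
scene check cap [206.47920272 276.46008279] seen (206.53846153846155, 280.0)
tin [ 0.39955818 -0.0948458   0.075     ]
tape [ 0.75439528 -0.04072772  0.036     ]
mallet [ 0.40196386 -0.35107608  0.06      ]
[0.13746649 0.60949217 0.23094411]
```

Emit:
jog_arm:
  motion:
    - [-0.96,-0.6,0,0,1]
    - [-0.96,-0.6,0,0,1]
    - [-0.96,-0.6,0,0,1]
    - [-0.96,-0.6,0,0,1]
    - [-0.96,-0.6,0,0,1]
    - [-0.96,-0.6,0,0,1]
    - [-0.96,-0.6,0,0,1]
    - [-0.96,-0.6,0,0,1]
    - [-0.96,-0.6,0,0,1]
    - [-0.96,-0.6,0,0,1]
    - [-0.96,-0.6,0,0,1]
    - [-0.96,-0.6,0,0,1]
  newtons: 40

```text
clock: 1.4
position: [0.4279, 0.3218, 0.2313]
tool_rot: [-3.142, -0.0, 2.92]
force: [0.4, 0.3, -0.1]
grip_width: 0.0854
finger_force: 0.0
```

Emit:
jog_arm:
  motion:
    - [-0.49,-1,0,0,1]
    - [-0.49,-1,0,0,1]
    - [-0.49,-1,0,0,1]
    - [-0.49,-1,0,0,1]
    - [-0.49,-1,0,0,1]
    - [-0.49,-1,0,0,1]
    - [-0.49,-1,0,0,1]
    - [-0.49,-1,0,0,1]
    - [-0.49,-1,0,0,1]
    - [-0.49,-1,0,0,1]
    - [-0.49,-1,0,0,1]
    - [-0.49,-1,0,0,1]

```text
clock: 2.6
position: [0.5201, -0.0684, 0.2313]
tool_rot: [3.142, 0.0, 2.92]
force: [0.0, 0.1, 0.3]
grip_width: 0.085
finger_force: 0.0
```

Emit:
jog_arm:
  motion:
    - [-0.49,-1,0,0,1]
    - [-0.49,-1,0,0,1]
    - [-0.49,-1,0,0,1]
    - [-0.49,-1,0,0,1]
    - [-0.49,-1,0,0,1]
    - [-0.49,-1,0,0,1]
    - [0,0,0,1,1]
    - [0,0,0,1,1]
    - [0,0,0,1,1]
    - [0,0,0,1,1]
    - [0,0,0,1,1]
    - [0,0,0,1,1]

```text
clock: 3.8
position: [0.5663, -0.262, 0.2311]
tool_rot: [-3.142, -0.0, 2.436]
force: [-0.6, 0.2, -0.7]
grip_width: 0.0856
finger_force: 0.0
```

Emit:
jog_arm:
  motion:
    - [0,0,0,1,1]
    - [0,0,0,1,1]
    - [0,0,0,1,1]
    - [0,0,0,1,1]
    - [0,0,0,1,1]
    - [0,0,0,1,1]
    - [0,0,0,1,1]
    - [0,0,0,0,1]
    - [0,0,0,0,1]

```text
clock: 4.7
position: [0.5664, -0.2619, 0.2312]
tool_rot: [-3.141, -0.0, 1.882]
force: [-0.4, 0.2, 0.2]
grip_width: 0.0854
finger_force: 0.0
```

```bash
python3 - <<'E'
from h import *
o=bot.observe(); f=bot.grab_frame("wrist"); print(o["position"],o["tool_rot"],o["qpos"].round(2)); print({k:v for k,v in f.items() if k!="pixels"})
cv2.imwrite('pics/w1.png',f["pixels"][:,:,::-1])
E
```

```text
[ 0.56641319 -0.2619248   0.23118185] [-3.14133251e+00 -6.04649953e-05  1.88235463e+00] [ 0.02  0.57  0.49  1.62 -0.3   1.03  0.91]
{'fovy': 65.70646984690485, 'cx': 280.90955105881915, 'cy': 213.51922714742312, 'mount': array([[-1.54156114e-04, -9.47519944e-01, -3.19696626e-01,
         8.25730326e-02],
       [ 9.99999988e-01, -1.56377115e-04, -1.87229900e-05,
        -5.54823981e-04],
       [-3.22528296e-05, -3.19696625e-01,  9.47519956e-01,
        -1.43989925e-01],
       [ 0.00000000e+00,  0.00000000e+00,  0.00000000e+00,
         1.00000000e+00]])}
```

View pics/w1.png

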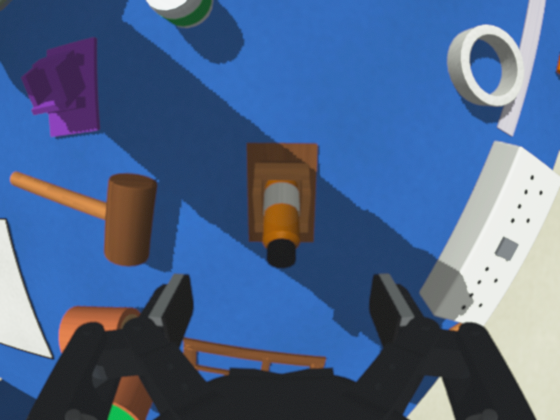

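The wrist view shows the bottle upright in the picture with its cap at (281,253) on the finger midline (column 281). The mallet, tin and tape are well clear.

```bash
cat >> h.py <<'E'
def wray(f,o,u,v,z):
    F=210/np.tan(np.radians(f["fovy"])/2); a=np.array([u-f["cx"],v-f["cy"]]); r=np.hypot(*a); th=r/F
    d=np.array([*(a/r*np.sin(th)),np.cos(th)]); M=np.array(f["mount"]); R=Ro.from_euler('xyz',o["tool_rot"]).as_matrix()
    p=R@M[:3,3]+o["position"]; d=R@M[:3,:3]@d; return p+d*(z-p[2])/d[2]
E
python3 - <<'E'
from h import *
o=bot.observe(); f=bot.grab_frame("wrist")
u=np.array([np.cos(1.8824),np.sin(1.8824)]);w=np.array([-u[1],u[0]])
for p,z in(((281,257),.1123),((282,233),.11),((247.5,143),.01),((318.5,144),.01),((248,241),.01),((314,242),.01)):
    q=wray(f,o,*p,z); d=q[:2]-o["position"][:2]; print(p,q.round(4),'tool x,y',(d@u).round(4),(-d@w).round(4))
E
```

```text
(281, 257) [ 0.5805 -0.3072  0.1123] tool x,y -0.0474 -0.0005
(282, 233) [ 0.5744 -0.2856  0.11  ] tool x,y -0.025 0.0004
(247.5, 143) [ 0.5169 -0.2327  0.01  ] tool x,y 0.0431 -0.0381
(318.5, 144) [ 0.5933 -0.2092  0.01  ] tool x,y 0.042 0.0418
(248, 241) [ 0.5508 -0.3471  0.01  ] tool x,y -0.0762 -0.041
(314, 242) [ 0.6283 -0.3235  0.01  ] tool x,y -0.0776 0.0401
```

Emit:
jog_arm:
  motion:
    - [-1,0,0.6,0,1]
    - [0,0,1,0,1]
    - [0,0,1,0,1]
    - [0,0,1,0,1]
    - [0,0,1,0,1]
    - [0,0,0.6,0,1]
    - [0,0,0.37,0,1]
    - [0,0,0,0,1]

```text
clock: 5.6
position: [0.575, -0.2905, 0.0631]
tool_rot: [-3.14, -0.001, 1.88]
force: [0.2, -0.1, 0.5]
grip_width: 0.0857
finger_force: 0.0
```

Emit:
jog_arm:
  motion:
    - [0,0,0,0,0]
    - [0,0,0,0,0]
    - [0,0,0,0,0]
    - [0,0,0,0,0]
    - [0,0,0,0,0]
    - [0,0,0,0,0]
    - [0,0,0,0,0]
    - [0,0,0,0,0]
  newtons: 40

```text
clock: 6.4
position: [0.5759, -0.2909, 0.0651]
tool_rot: [3.141, 0.001, 1.88]
force: [-0.6, -0.2, 6.7]
grip_width: 0.0351
finger_force: 39.4
```

Emit:
jog_arm:
  motion:
    - [-0.12,0,-0.2,0,0]
    - [-0.25,0,-0.433,0,0]
    - [-0.333,0,-0.577,0,0]
    - [-0.333,0,-0.577,0,0]
    - [-0.333,0,-0.577,0,0]
    - [-0.333,0,-0.577,0,0]
    - [0,0,-1,0,0]
    - [0,0,-0.5,0,0]
    - [0,0,0,0,0]

```text
clock: 7.3
position: [0.5918, -0.3398, 0.1998]
tool_rot: [3.139, 0.002, 1.88]
force: [0.8, -0.0, -1.2]
grip_width: 0.0347
finger_force: 40.1
```

```bash
python3 - <<'E'
from h import *
o=bot.observe(); f=bot.grab_frame("wrist"); g=bot.grab_frame("scene"); print(o["position"],o["force"],o["grip_width"])
c=cam(g); print(proj(c,o["position"]))
u,v=proj(c,o["position"]).astype(int)
a=cv2.resize(g["pixels"][max(v-90,0):v+90,max(u-90,0):u+90],(400,400)); b=f["pixels"][120:420,130:430]; b=cv2.resize(b,(400,400))
cv2.imwrite('pics/p2.png',np.hstack([a,b])[:,:,::-1])
E
```

```text
[ 0.59182284 -0.33980613  0.19977589] [ 0.81924267 -0.00188405 -1.21649842] 0.03467956825893425
[184.39542037 243.68861349]
```

View pics/p2.png

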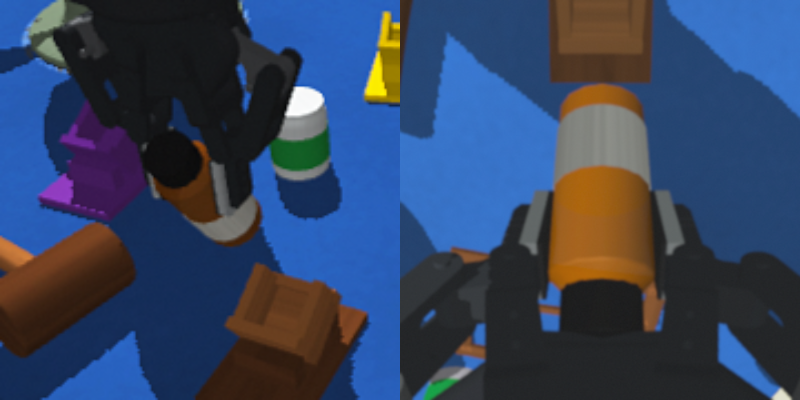

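The bottle is out and held, still leaning in the grip. It's clear of the holder, and tin and mallet are untouched. Since the tool can't tilt, I'll stand the bottle up by nudging its foot against the tray's side.

Emit:
jog_arm:
  motion:
    - [0.97,0.34,0,0,0]
    - [0.97,0.34,0,0,0]
    - [0.97,0.34,0,0,0]
    - [0.97,0.34,0,0,0]
    - [0.97,0.34,0,0,0]
    - [0.97,0.34,0,0,0]
    - [0.97,0.34,0,0,0]
    - [0.97,0.34,0,0,0]
    - [0.97,0.34,0,0,0]
    - [0.97,0.34,0,0,0]
    - [0,0,0,0.4,0]
    - [0,0,0,0,0]

```text
clock: 8.6
position: [0.5992, -0.0304, 0.1964]
tool_rot: [-3.14, -0.0, 1.848]
force: [0.1, -1.7, -0.3]
grip_width: 0.0346
finger_force: 40.1
```

Emit:
jog_arm:
  motion:
    - [0,0,1,0,0]
    - [0,0,1,0,0]
    - [0,0,1,0,0]
    - [0,0,0.6,0,0]
    - [0,0,0.5,0,0]
    - [0,0,0,0,0]

```text
clock: 9.2
position: [0.5986, -0.0319, 0.0726]
tool_rot: [-3.139, -0.0, 1.847]
force: [-0.3, 0.4, 0.2]
grip_width: 0.0349
finger_force: 40.1
```

```bash
python3 - <<'E'
from h import *
o=bot.observe(); f=bot.grab_frame("wrist"); g=bot.grab_frame("scene"); print(o["position"],o["tool_rot"],o["force"],o["grip_width"])
p=o["position"][:2]-[.5561,.1231]; print('tray xy',p@[.9613,.2753],p@[-.2753,.9613])
c=cam(g); u,v=proj(c,o["position"]).astype(int)
a=cv2.resize(g["pixels"][max(v-75,0):v+75,max(u-75,0):u+75],(400,400)); b=f["pixels"][60:360,130:430]; b=cv2.resize(b,(400,400))
cv2.imwrite('pics/p3.png',np.hstack([a,b])[:,:,::-1])
E
```

```text
[ 0.59863212 -0.03193547  0.07256998] [-3.13864323e+00 -2.93113362e-04  1.84697997e+00] [-0.27372032  0.36887329  0.20538027] 0.034929121673791
tray xy -0.0017951370698067455 -0.16074469474110692
```

View pics/p3.png

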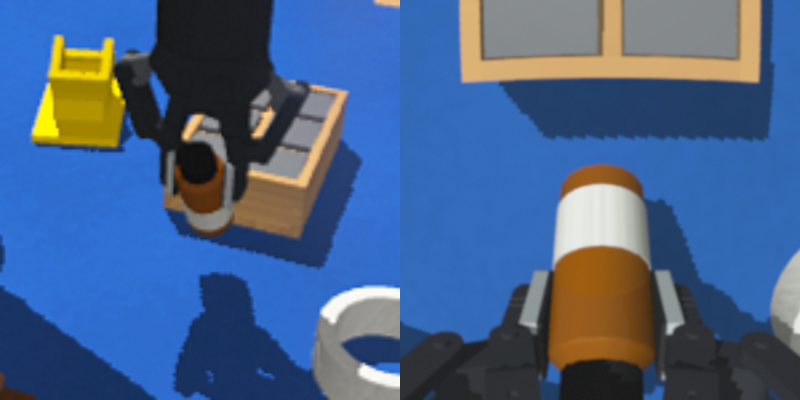

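Emit:
jog_arm:
  motion:
    - [0,0,0.5,0,0]
    - [0.5,0,0,0,0]
    - [0.4,0,0,0,0]
    - [0.2,0,0,0,0]
    - [0.2,0,0,0,0]
    - [0,0,0,0,0]

```text
clock: 9.9
position: [0.5901, 0.0052, 0.0605]
tool_rot: [3.139, 0.003, 1.847]
force: [3.0, -9.3, 1.3]
grip_width: 0.035
finger_force: 40.5
```

Emit:
jog_arm:
  motion:
    - [0.1,0,0,0,0]
    - [0.1,0,0,0,0]
    - [0.1,0,0,0,0]
    - [0,0,0,0,0]

```text
clock: 10.3
position: [0.5881, 0.0133, 0.0607]
tool_rot: [3.138, 0.004, 1.847]
force: [3.9, -12.4, 3.4]
grip_width: 0.0349
finger_force: 41.0
```

Emit:
jog_arm:
  motion:
    - [0,0,0,0,0]
    - [0.1,0,0,0,0]
    - [0.1,0,0,0,0]
    - [0.1,0,0,0,0]
    - [0.05,0,0,0,0]
    - [0,0,0,0,0]
  newtons: 25

```text
clock: 10.9
position: [0.5851, 0.0238, 0.0606]
tool_rot: [3.139, 0.003, 1.847]
force: [3.6, -8.6, 4.4]
grip_width: 0.0349
finger_force: 41.9
```

```bash
cat > look.py <<'E'
import sys
from h import *
o=bot.observe(); f=bot.grab_frame("wrist"); g=bot.grab_frame("scene"); print(o["position"],o["tool_rot"],o["force"],o["grip_width"])
p=o["position"][:2]-[.5561,.1231]; print('tray xy',p@[.9613,.2753],p@[-.2753,.9613])
c=cam(g); u,v=proj(c,o["position"]).astype(int)
a=cv2.resize(g["pixels"][max(v-60,0):v+60,max(u-60,0):u+60],(400,400),interpolation=cv2.INTER_CUBIC); b=f["pixels"][60:360,130:430]; b=cv2.resize(b,(400,400))
cv2.imwrite(f'pics/{sys.argv[1]}.png',np.hstack([a,b])[:,:,::-1])
E
python3 look.py p4
```

```text
[0.58510219 0.02381    0.06061741] [3.13872770e+00 2.95801990e-03 1.84698047e+00] [ 3.63031348 -8.64048617  4.37322468] 0.03493348059631507
tray xy 0.0005452681520002496 -0.1034317848440898
```

View pics/p4.png

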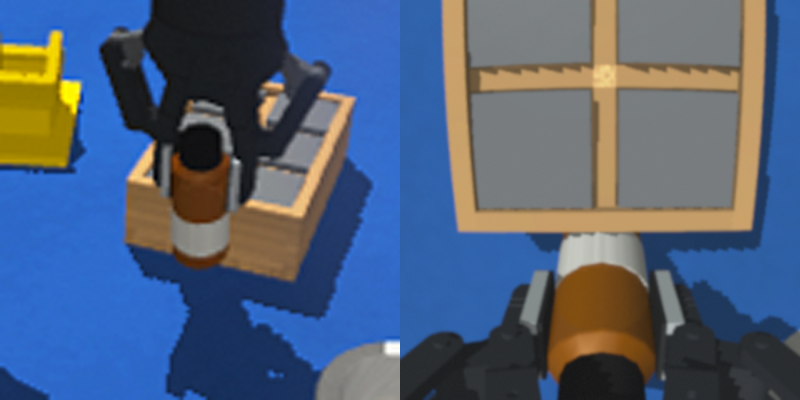

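```bash
python3 - <<'E'
from h import *
o=bot.observe(); c=cam(bot.grab_frame("scene")); P=np.array(o["position"]); u0,v0=proj(c,P).astype(int)
t=np.array([-.2753,.9613,0]); G=P+[0,0,.019]
for deg in(-5,0,5,10,15,20):
    a=np.radians(deg); ax=-t*np.sin(a)+np.array([0,0,1])*np.cos(a)
    r=[((proj(c,G+ax*(s-.062))-[u0-60,v0-60])*400/120).round(0) for s in(0,.074,.095)]
    print(deg,*r)
E
```

```text
-5 [194. 262.] [205. 159.] [208. 128.]
0 [197. 258.] [204. 160.] [207. 130.]
5 [199. 253.] [204. 160.] [205. 132.]
10 [202. 248.] [203. 161.] [204. 135.]
15 [204. 242.] [203. 163.] [203. 138.]
20 [206. 236.] [202. 164.] [201. 141.]
```

Emit:
jog_arm:
  motion:
    - [0.08,0,0,0,0]
    - [0.08,0,0,0,0]
    - [0.08,0,0,0,0]
    - [0,0,0,0,0]
  newtons: 25

```text
clock: 11.45
position: [0.583, 0.0309, 0.0605]
tool_rot: [3.139, 0.003, 1.847]
force: [3.1, -9.1, 4.1]
grip_width: 0.0345
finger_force: 42.5
```

```bash
python3 look.py p5
```

```text
[0.58301543 0.03090551 0.06053712] [3.13893196e+00 2.76899546e-03 1.84716408e+00] [ 3.07365776 -9.11783574  4.12246997] 0.03446062099205924
tray xy 0.0004926599600599271 -0.09603638471033035
```

View pics/p5.png

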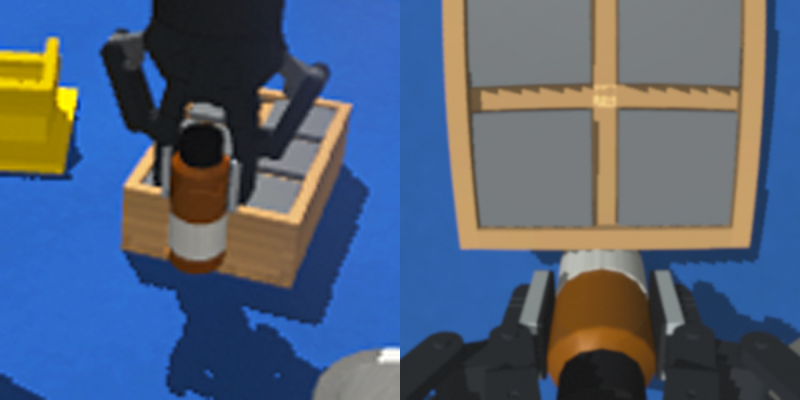

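Emit:
jog_arm:
  motion:
    - [0.08,0,0,0,0]
    - [0.08,0,0,0,0]
    - [0,0,0,0,0]
  newtons: 25

```text
clock: 11.85
position: [0.5818, 0.0352, 0.0606]
tool_rot: [3.139, 0.003, 1.847]
force: [3.6, -11.0, 4.7]
grip_width: 0.035
finger_force: 42.3
```

```bash
python3 - <<'E'
from h import *
f=bot.grab_frame("wrist"); o={"position":np.array([.58302,.03091,.0605]),"tool_rot":[3.1389,.0028,1.8472]}
for n,x,y in(('front edge mid',605,247),('front L',463,247),('front R',751,246),('div mid',605,98),('div L end',478,99),('div R',738,99),('vdiv low',606,228)):
    q=wray(f,o,130+(x-400)*.75,60+y*.75,.05); p=q[:2]-[.5561,.1231]; print(n,q.round(4),'tray',(p@[.9613,.2753]).round(4),(p@[-.2753,.9613]).round(4))
E
```

```text
front edge mid [0.5804 0.0437 0.05  ] tray 0.0015 -0.083
front L [0.5254 0.0275 0.05  ] tray -0.0558 -0.0835
front R [0.6377 0.0595 0.05  ] tray 0.061 -0.0836
div mid [0.5646 0.0987 0.05  ] tray 0.0015 -0.0258
div L end [0.5202 0.0868 0.05  ] tray -0.0445 -0.025
div R [0.6112 0.1129 0.05  ] tray 0.0501 -0.025
vdiv low [0.5785 0.0515 0.05  ] tray 0.0018 -0.0751
```

```bash
sed -i 's/v-60,0):v+60,max(u-60,0):u+60/v-45,0):v+45,max(u-45,0):u+45/; s/60:360,130:430/180:330,205:355/' look.py; python3 look.py p6
```

```text
[0.58184693 0.03515348 0.06061564] [3.13870789e+00 3.08092522e-03 1.84685530e+00] [  2.95297092 -10.56228015   4.45933963] 0.03494437636842477
tray xy 0.0005388482489079224 -0.0916311229915534
```

View pics/p6.png

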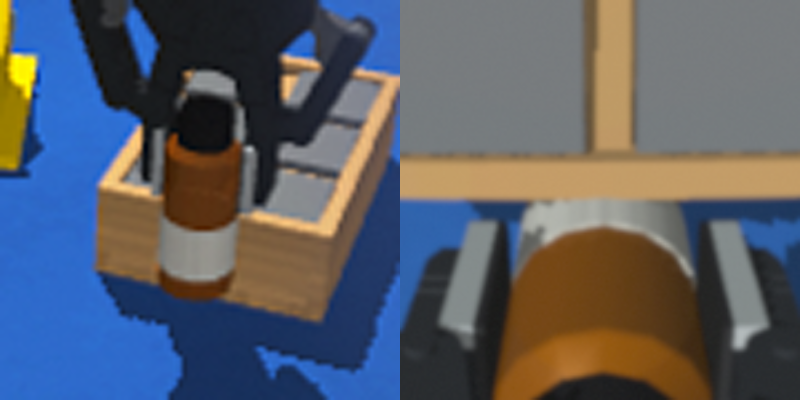

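```bash
python3 - <<'E'
from h import *
f=bot.grab_frame("wrist"); o=bot.observe(); c=np.cos(o["tool_rot"][2]); s=np.sin(o["tool_rot"][2])
for n,u,v,z,r in(('cap front',281.9,320.6,.0956,.0135),('shoulder front',281.9,304.9,.0916,.018)):
    q=wray(f,o,u,v,z); d=q[:2]-o["position"][:2]; print(n,'axis tool x',(d@[c,s]-r).round(4),'y',(d@[s,-c]).round(4))
E
```

```text
cap front axis tool x -0.0145 y -0.0003
shoulder front axis tool x -0.0137 y -0.0002
```

The last two pictures show the bottle nearly upright (about 5°) but slid about 11 mm towards the pads' rear edge. I'll stand it on the table beside the tray, let go, and regrip it centred.

Emit:
jog_arm:
  motion:
    - [-0.25,0,0,0,0]
    - [-0.1,0,0,0,0]
    - [0,0,0.15,0,0]
    - [0,0,0.15,0,0]
    - [0,0,0.1,0,0]
    - [0,0,0,0,0]

```text
clock: 12.65
position: [0.5829, 0.0269, 0.0468]
tool_rot: [-3.141, -0.0, 1.848]
force: [-1.0, -0.9, -1.1]
grip_width: 0.0349
finger_force: 41.6
```

Emit:
jog_arm:
  motion:
    - [0,0,0.08,0,0]
    - [0,0,0.08,0,0]
    - [0,0,0,0,0]

```text
clock: 12.95
position: [0.5832, 0.0267, 0.0423]
tool_rot: [-3.141, -0.0, 1.848]
force: [-0.3, -0.8, -0.9]
grip_width: 0.0349
finger_force: 41.6
```

Emit:
jog_arm:
  motion:
    - [0,0,0.06,0,0]
    - [0,0,0.06,0,0]
    - [0,0,0,0,0]

```text
clock: 13.25
position: [0.5836, 0.0268, 0.04]
tool_rot: [3.141, -0.001, 1.848]
force: [-5.2, 2.3, 19.8]
grip_width: 0.0352
finger_force: 43.5
```

Emit:
jog_arm:
  motion:
    - [0,0,0.06,0,0]
    - [0,0,0.06,0,0]
    - [0,0,0,0,0]

```text
clock: 13.55
position: [0.584, 0.0275, 0.0377]
tool_rot: [3.139, -0.002, 1.848]
force: [-12.5, 6.2, 46.6]
grip_width: 0.0351
finger_force: 50.8
```

Emit:
jog_arm:
  motion:
    - [0,0,-0.14,0,0]
    - [0,0,0,0,0.7]
    - [0,0,0,0,0.7]
    - [0,0,0,0,0.7]
    - [0,0,0,0,0.7]
    - [0,0,0,0,0.7]

```text
clock: 14.15
position: [0.5833, 0.0266, 0.0394]
tool_rot: [-3.141, 0.0, 1.848]
force: [-0.5, -0.1, 0.2]
grip_width: 0.0596
finger_force: 0.0
```

```bash
sed -i 's/180:330,205:355/150:350,180:380/' look.py; python3 look.py p7
```

```text
[0.58326673 0.0265968  0.03941086] [-3.14127603e+00  8.15030301e-05  1.84764548e+00] [-0.52612102 -0.13304278  0.16789707] 0.05955337619379022
tray xy -0.00045195159557616507 -0.10024753186458184
```

View pics/p7.png

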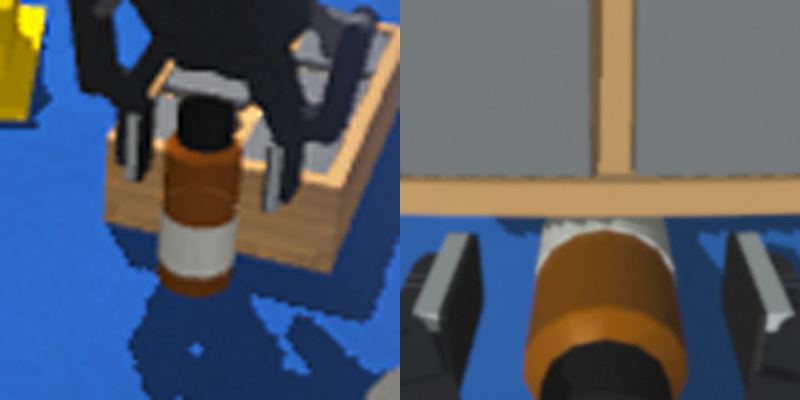

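The picture shows the bottle standing free on the table beside the tray, between the open fingers, with its axis behind the pads' centre. That is my tenth and last picture; from here I use numbers.

```bash
python3 - <<'E'
from h import *
f=bot.grab_frame("wrist"); o=bot.observe(); c=np.cos(o["tool_rot"][2]); s=np.sin(o["tool_rot"][2])
for n,u,v,z,r in(('cap front',282.5,321,.078,.0135),('shoulder front',282.5,304,.074,.018)):
    q=wray(f,o,u,v,z); d=q[:2]-o["position"][:2]; print(n,'axis tool x',(d@[c,s]-r).round(4),'y',(d@[s,-c]).round(4))
E
```

```text
cap front axis tool x -0.0122 y 0.0001
shoulder front axis tool x -0.011 y 0.0001
```

Emit:
jog_arm:
  motion:
    - [-0.19,0,-0.15,0,0.7]
    - [-0.19,0,0,0,0.7]
    - [0,0,0,0,0.7]
    - [0,0,0,0,0]
    - [0,0,0,0,0]
    - [0,0,0,0,0]
    - [0,0,0,0,0]
    - [0,0,0,0,0]
    - [0,0,0,0,0]
  newtons: 50

```text
clock: 15.2
position: [0.5865, 0.0158, 0.0443]
tool_rot: [3.141, 0.0, 1.848]
force: [0.2, -0.4, 5.5]
grip_width: 0.0348
finger_force: 49.5
```

Emit:
jog_arm:
  motion:
    - [0,0,-0.4,0,0]
    - [0,0,-0.9,0,0]
    - [0,0,-0.93,0,0]
    - [0.99,0.49,0,0,0]
    - [0.99,0.49,0,0,0]
    - [0,0,0,0,0]
    - [0,0,0.3,0,0]
    - [0,0,0.2,0,0]
    - [0,0,0,0,0]
    - [0,0,0,0,0]

```text
clock: 16.2
position: [0.5983, 0.08, 0.0958]
tool_rot: [-3.141, 0.0, 1.847]
force: [0.1, 0.2, -0.2]
grip_width: 0.0344
finger_force: 50.0
```

Emit:
jog_arm:
  motion:
    - [0,0,0.05,0,0]
    - [0,0,0.05,0,0]
    - [0,0,0.05,0,0]
    - [0,0,0,0,0]

```text
clock: 16.6
position: [0.5986, 0.0808, 0.0915]
tool_rot: [3.141, 0.0, 1.848]
force: [1.4, -0.3, -0.6]
grip_width: 0.0347
finger_force: 50.0
```

Emit:
jog_arm:
  motion:
    - [0,0,0.05,0,0]
    - [0,0,0.05,0,0]
    - [0,0,0,0,0]

```text
clock: 16.9
position: [0.5994, 0.0808, 0.0908]
tool_rot: [3.139, -0.0, 1.848]
force: [-9.3, -0.9, 38.6]
grip_width: 0.0345
finger_force: 54.2
```

Emit:
jog_arm:
  motion:
    - [0,0,-0.3,0,0]
    - [0.9,0,0,0,0]
    - [0.9,0,0,0,0]
    - [0,0,0,0,0]
    - [0,0,0.14,0,0]
    - [0,0,0.05,0,0]
    - [0,0,0.05,0,0]
    - [0,0,0,0,0]

```text
clock: 17.7
position: [0.5839, 0.1322, 0.091]
tool_rot: [3.141, -0.0, 1.847]
force: [-5.5, 1.9, 13.5]
grip_width: 0.0344
finger_force: 52.1
```

Emit:
jog_arm:
  motion:
    - [0,0,-0.24,0,0]
    - [0.9,0,0,0,0]
    - [0.9,0,0,0,0]
    - [0,0,0,0,0]
    - [0,0,0.14,0,0]
    - [0,0,0.05,0,0]
    - [0,0,0.05,0,0]
    - [0,0,0,0,0]

```text
clock: 18.5
position: [0.5693, 0.1837, 0.091]
tool_rot: [3.141, -0.0, 1.846]
force: [-4.1, -0.1, 13.7]
grip_width: 0.0345
finger_force: 52.0
```

Emit:
jog_arm:
  motion:
    - [0,0,-0.24,0,0]
    - [0.02,-0.9,0,0,0]
    - [0.02,-0.9,0,0,0]
    - [0,0,0,0,0]
    - [0,0,0.14,0,0]
    - [0,0,0.05,0,0]
    - [0,0,0.05,0,0]
    - [0,0,0,0,0]

```text
clock: 19.3
position: [0.5172, 0.171, 0.0901]
tool_rot: [3.141, 0.0, 1.847]
force: [-0.3, 0.6, -0.9]
grip_width: 0.0344
finger_force: 50.5
```

Emit:
jog_arm:
  motion:
    - [0,0,0.04,0,0]
    - [0,0,0.04,0,0]
    - [0,0,0,0,0]

```text
clock: 19.6
position: [0.5169, 0.1711, 0.0878]
tool_rot: [3.141, 0.0, 1.848]
force: [0.9, 0.1, 0.3]
grip_width: 0.0345
finger_force: 50.6
```

Well 2 gives way, so I press on in small steps.

Emit:
jog_arm:
  motion:
    - [0,0,0.1,0,0]
    - [0,0,0.1,0,0]
    - [0,0,0.1,0,0]
    - [0,0,0.1,0,0]
    - [0,0,0,0,0]

```text
clock: 20.1
position: [0.5164, 0.1711, 0.0754]
tool_rot: [-3.141, 0.0, 1.848]
force: [0.4, -0.7, -0.9]
grip_width: 0.0342
finger_force: 50.5
```

Emit:
jog_arm:
  motion:
    - [0,0,0.1,0,0]
    - [0,0,0.1,0,0]
    - [0,0,0.1,0,0]
    - [0,0,0,0,0]

```text
clock: 20.5
position: [0.5165, 0.1711, 0.0664]
tool_rot: [-3.141, 0.0, 1.848]
force: [0.6, -1.2, -1.4]
grip_width: 0.0344
finger_force: 50.5
```

Emit:
jog_arm:
  motion:
    - [0,0,0.06,0,0]
    - [0,0,0.05,0,0]
    - [0,0,0.04,0,0]

```text
clock: 20.8
position: [0.5166, 0.1711, 0.0623]
tool_rot: [-3.141, 0.0, 1.848]
force: [-1.5, -0.6, 2.0]
grip_width: 0.0347
finger_force: 51.0
```

Emit:
jog_arm:
  motion:
    - [0,0,0.04,0,0]
    - [0,0,0.03,0,0]

```text
clock: 21.0
position: [0.5166, 0.1711, 0.0602]
tool_rot: [-3.141, -0.0, 1.848]
force: [-2.8, -0.2, 3.7]
grip_width: 0.0349
finger_force: 50.9
```

Emit:
jog_arm:
  motion:
    - [0,0,0.03,0,0]
    - [0,0,0.02,0,0]
    - [0,0,0,0,0]

```text
clock: 21.3
position: [0.5167, 0.1712, 0.0597]
tool_rot: [3.141, -0.001, 1.848]
force: [-6.7, -1.3, 25.3]
grip_width: 0.0344
finger_force: 53.2
```

Firm stop at the home height. I release and withdraw.

Emit:
jog_arm:
  motion:
    - [0,0,-0.06,0,0]
    - [0,0,0,0,0.8]
    - [0,0,0,0,0.8]
    - [0,0,0,0,0.8]
    - [0,0,0,0,0.8]
    - [0,0,0,0,0.8]
    - [0,0,-0.5,0,0.8]
    - [0,0,-1,0,0.8]
    - [0,0,-1,0,0.8]
    - [0,0,-1,0,0.8]
    - [0,0,-1,0,0.8]
    - [0,0,-1,0,0.8]

```text
clock: 22.5
position: [0.5165, 0.1709, 0.228]
tool_rot: [3.141, -0.0, 1.847]
force: [-0.1, -0.2, -0.2]
grip_width: 0.0686
finger_force: 0.0
```

```bash
python3 - <<'E'
from h import *
from scipy import ndimage
o=bot.observe(); f=bot.grab_frame("wrist"); P=f["pixels"].astype(int); cv2.imwrite('pics/end.png',f["pixels"][:,:,::-1]); print(o["position"],o["grip_width"],o["force"])
t=np.array([-.2753,.9613]);x=np.array([.9613,.2753])
hsv=cv2.cvtColor(f["pixels"],cv2.COLOR_RGB2HSV)
m=cv2.inRange(hsv,(5,190,60),(18,255,255)); n,l,s,c=cv2.connectedComponentsWithStats(m)
for i in range(1,n):
    if s[i,4]>60: print('amber',c[i].round(1),s[i].tolist())
# expected outline of an upright bottle, underside 16 mm, at well2: project to wrist
F=210/np.tan(np.radians(f["fovy"])/2); M=np.array(f["mount"]); R=Ro.from_euler('xyz',o["tool_rot"]).as_matrix()
def pw(p):
    q=M[:3,:3].T@(R.T@(np.array(p)-o["position"])-M[:3,3]); th=np.arctan2(np.hypot(*q[:2]),q[2]); return (q[:2]/np.hypot(*q[:2])*th*F+[f["cx"],f["cy"]]).round(0)
C=np.array([.5575,.1255])-x*.0265+t*.0545
print('cap top',pw([*C,.111]),'shoulder L/R/front',*[pw([*(C+d),.09]) for d in(-.018*x,.018*x,.018*t,-.018*t)])
g=bot.grab_frame("top"); G=cam(g)
old=cv2.imread('pics/top0.png')[:,:,::-1].astype(int); d=np.abs(g["pixels"].astype(int)-old).max(2)>60
for nm,(u,v) in dict(tin=(304,258),tape=(280,108),mallet=(418,257),handle=(420,320)).items(): print(nm,'changed px',d[v-25:v+25,u-25:u+25].sum())
E
```

```text
[0.51651355 0.17085817 0.22797375] 0.06861994328191065 [-0.12957674 -0.1549078  -0.23981118]
amber [280.  185.9] [263, 175, 37, 32, 416]
amber [493.8 306.5] [478, 282, 33, 50, 478]
cap top [282. 208.] shoulder L/R/front [262. 201.] [302. 201.] [282. 181.] [282. 220.]
tin changed px 699
tape changed px 1144
mallet changed px 0
handle changed px 0
```

```bash
python3 - <<'E'
from h import *
g=bot.grab_frame("top")["pixels"]; old=cv2.imread('pics/top0.png')[:,:,::-1]
for nm,(u,v) in dict(tin=(304,258),tape=(280,108)).items():
    for im in(old,g):
        h=cv2.cvtColor(np.ascontiguousarray(im[v-28:v+28,u-28:u+28]),cv2.COLOR_RGB2HSV); m=h[:,:,1]<90; ys,xs=np.nonzero(m); print(nm,m.sum(),xs.min()+u-28,xs.max()+u-28,ys.min()+v-28,ys.max()+v-28)
im=cv2.imread('pics/end.png'); d=(im.max(2)<50).astype(np.uint8); d[:, :240]=0; d[:,330:]=0; d[:150]=0; d[250:]=0
n,l,s,c=cv2.connectedComponentsWithStats(d)
for i in range(1,n):
    if s[i,4]>40: print('dark',c[i],s[i])
print(bot.observe()["clock"])
E
```

```text
tin 530 291 316 245 270
tin 530 291 316 245 270
tape 1328 252 304 80 130
tape 1330 252 304 80 130
dark [281.74390244 203.05555556] [268 187  29  32 738]
22.65
```

```bash
python3 - <<'E'
from h import *
o=bot.observe(); f=bot.grab_frame("wrist"); im=f["pixels"]; print(im[160:226:2,281].tolist())
t=np.array([-.2753,.9613]);x=np.array([.9613,.2753]);C=np.array([.5575,.1255])
for n,v,z,r in(('capfront',187,.094,.0135),('captop back',218.5,.111,-.0135)):
    q=wray(f,o,281.7,v,z)[:2]-C; print(n,(q@x).round(4),(q@t-r).round(4))
for n,u,z,r in(('captop L',268,.111,-.0135),('captop R',296.5,.111,.0135)): q=wray(f,o,u,204,z)[:2]-C; print(n,(q@x-r).round(4))
for v in range(160,182,2): q=wray(f,o,281.7,v,.05)[:2]-C; print(v,(q@t).round(4),end=' ')
E
```

```text
[[155, 125, 84], [191, 152, 102], [201, 159, 106], [200, 159, 105], [190, 153, 106], [145, 138, 126], [155, 145, 132], [117, 83, 52], [106, 66, 22], [105, 64, 19], [131, 78, 17], [149, 89, 17], [149, 88, 16], [111, 67, 23], [38, 33, 32], [35, 35, 37], [40, 40, 42], [39, 39, 41], [40, 41, 42], [40, 38, 42], [39, 39, 41], [38, 39, 40], [41, 40, 43], [40, 40, 41], [37, 39, 40], [38, 40, 40], [39, 39, 39], [38, 39, 41], [39, 39, 40], [36, 37, 38], [74, 76, 78], [120, 124, 126], [120, 125, 127]]
capfront -0.0253 0.0551
captop back -0.0255 0.0588
captop L -0.0234
captop R -0.0265
160 0.0856 162 0.0836 164 0.0815 166 0.0795 168 0.0775 170 0.0754 172 0.0733 174 0.0713 176 0.0692 178 0.0671 180 0.0651
```

```bash
python3 -c "
from workcell import bot
print(bot.job_done())"
```

```text
the job is handed in; nothing more can be done
None
```

The amber bottle is pressed down to the stop in well 2, the floor that gave way. It is released and upright to within about 3° by the wrist camera, and the job is handed in at about 23 s; the tape roll, tin and mallet have not moved in the top camera view.

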